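# Load a hollow die into the clay extruder's die holder

## Task

Load the die holder of the clay extruder: lift the die with the bridge by that bridge, turn it so that its cut corner matches the cut corner of the holder's pocket, and lower it gently (do not drop it) until it lies flat on the pocket's floor. Then swing both keepers fully across onto the die, pointing straight in at its middle, so that it cannot fall out when the holder is hung up. Leave the flat die, the rolling pin and the tumbler where they are.

Things in the scene. Friction and masses are not known exactly. Their poses are not given: they have to be found in the camera images.
- bridge_die: The hollow extruder die (0.45 kg): bare steel plate 120 (x) x 100 (y) x 8 mm with its +x, +y corner cut off at 45 degrees (30 mm off each side), a round hole in the middle and a steel bridge along x over it. Legs at x = +-36 mm, a nut on top to 54 mm. Starts flat on the bench. Origin: centre of the 120 x 100 outline, on the underside; z up.
- bridge_die_grip (a point): Middle of the bridge's top bar, 43 mm above the die's underside, the place to take it from above. The bar is 82 mm long (die x), 16 mm wide (die y) and 10 mm high, 38 to 48 mm above the underside. Axes as bridge_die.
- holder: Die holder: dark steel frame fixed on the bench, 156 (x) x 180 (y) x 34 mm, with slotted ears to x = +-104 mm. Its pocket, open above, is 123.5 x 103.5 mm (1.75 mm clearance all round the die) and 10 mm deep, rim bevelled 3 mm, +x, +y corner cut to match the die, which fits one way only: die axes along holder axes. Origin: centre of the underside; z up.
- holder_seat (a point): Centre of the pocket on its floor, 24 mm above the bench, where the die's origin comes to lie; the seated die's top is then 2 mm below the rim. Axes as holder.
- keeper_left (a joint): Angle (rad) of the swing keeper on the holder's +y side, about a vertical bolt at holder x = 0, y = 74 mm. 0: its bar points along holder -x, clear of the pocket; grows anticlockwise from above; 1.57 (its stop): points along holder -y, over the die's edge. Stays where left. Bar: 44 mm from bolt to end, 18 mm wide, 35.5 to 42.5 mm above the bench. A die not fully down blocks it.
- keeper_right (a joint): The same for the keeper on the holder's -y side, bolt at x = 0, y = -74 mm. 0: bar points along holder +x; grows anticlockwise from above; 1.57 (its stop): bar points along holder +y, over the die's edge.
- keeper_left_pin (a point): On the axis of the left keeper's upright round thumb pin, 34 mm from the bolt. The pin is 12 mm thick and stands 26 mm above the bar, its top 68.5 mm above the bench; this point is 11 mm below the top (57.5 mm above the bench). Push or pinch it to swing the keeper.
- keeper_right_pin (a point): The same point of the right keeper's thumb pin.
- flat_die: Bystander: another die, a bare 120 x 100 x 8 mm plate with a slot in the middle and no bridge, lying flat near the robot's base. Origin: centre of the underside.
- rolling_pin: Bystander: wooden rolling pin, 267 mm long (its y), 39 mm thick, lying beyond the holder. Origin: centre of the underside.
- tumbler: Bystander: pale green glazed tumbler, 66 mm wide, 77 mm tall, standing left of and beyond the die. Origin: centre of the underside.

How it is judged (in metres and radians):
On the way:
1. the bridge die lies flat and square on the pocket's floor (horizontal distance between bridge_die and holder_seat below 0.005 m and z of bridge_die in the frame of holder_seat below 0.003 m and angle between the z axis of bridge_die and the z axis of holder, either way round below 0.03 rad and angle between the x axis of bridge_die and the x axis of holder, either way round below 0.06 rad), for 0.2 s.
At the end, for the whole second after the job is handed in: The bridge die lies at rest in the holder's pocket, its origin within 5 mm sideways and 3 mm in height of the seat, tilted less than 0.03 rad to the holder and square to it within 0.06 rad, and both keepers are swung across it past 1.3 rad (the stop is at 1.57) (all of step 1 and value of joint each of keeper_left, keeper_right above 1.3 rad and linear speed of bridge_die below 0.02 m/s); the robot touches nothing.
It fails at once if the die was dropped or slammed into the holder (faster than 0.4 m/s within 30 mm of its seat) (distance between bridge_die and holder_seat below 0.03 m and linear speed of bridge_die above 0.4 m/s).
It fails at once if the flat die was pushed out of its place (distance of flat_die from where it was at the start of the episode above 0.03 m).
It fails at once if the rolling pin was pushed out of its place (distance of rolling_pin from where it was at the start of the episode above 0.03 m).
It fails at once if the tumbler was pushed out of its place (distance of tumbler from where it was at the start of the episode above 0.03 m).
It also fails if it takes over 58 s, if anything falls off the work surface, if the arm or the gripper's body presses on something with over 40 N, if the wrist force passes 120 N, or if a joint passes its speed limit or range.

## Robot

A 6-joint arm with a two-finger parallel gripper is mounted at the origin on the work surface; the furniture and walls round the work are solid. World frame = base frame: x ahead of the robot, y to its left, z up, the work surface at z = 0. Lengths are in m, angles in degrees, forces in N, time in s.
With the tool pointing down it reaches from about 0.4 to 0.825 m from the base axis. Payload 7 kg.
Tool frame: the origin (TCP) lies at the very end of the fingers, on their centre line; the grasp point (between the pads) lies 19 mm behind it; z points along the fingers, y is the line along which they close (so a half turn about z gives the same grasp; the last joint's range is limited). The gripper opens to 88 mm and grips with 3 to 60 N. Pads are 19 mm wide; open, the fingers measure 130 mm over their backs; the gripper's body (78 mm by 193 mm) begins 47 mm behind the grasp point.
Start: joints at [90.189, 20.546, 0.682, 0, -70.136, -16.507], TCP at [0.19, 0.648, 0.227] pointing down, gripper open.
Joint ranges: [-176.03, 176.03], [-82.01, 121.73], [-58.28, 71.71], [-173.87, 95.51], [-174.79, -0.11], [-173.66, 173.66]. Speed limits (degrees/s): [136.94, 136.94, 172.46, 180, 180, 180].

## Interface

Orientations are given as [roll, pitch, yaw] about the fixed x, y, z axes, in that order (R = Rz(yaw) Ry(pitch) Rx(roll)).
In Python, from plant import ctrl, viewer gives the robot as it stands.
- The arm moves only by the tool servo_tool, never from a script. Its argument "rows" is a list of rows, each a list of 6 numbers: the shift along the world's x, y, z in mm, then the turn, a rotation vector about the world's x, y, z in degrees. A call has 1 to 5 rows; each row shifts and turns the commanded pose from where the row before left it; what a row does not reach is not made up. A row lasts 1/12 s, in which the tool goes at most 41.7 mm and 7.16 degrees, less where a joint would pass 70% of its speed; a pose out of reach is approached as far as the arm can. A call is refused whole if a number of a shift passes 41.7 or a number of a turn 7.16, either way. A call with a gripper value outside its range is refused whole. "fingers" is the finger opening in mm, from 0 to 87.6, set as the call begins (left out, the last holds). The fingers move at their own pace and stop on an object; the grip force is fixed at half the most. Time passes only in rows, so rows that do not move let the fingers close. It gives the time, the measured TCP pose, the force and the opening at its end, in the units of the state.
- ctrl.get_obs(): the state, without advancing time (a new reading comes with each control period).
- viewer.snapshot(name): name is "side" or "top"; returns (picture, depth): 384x512x3 uint8, red, green, blue; 384x512 float32, m along the optical axis (not along the pixel's ray), 0 where there is no reading.
- viewer.calibration(name): a dict with "fx", "fy", "cx", "cy" (pixels), "k1" (the pictures are not rectified: a ray, as slopes to the right and down, at radius r is drawn at 1 + k1 r^2 times it, then the intrinsics apply), "origin" and "rotation" of the camera in the world. Camera axes: x right, y up, looking along -z (the intrinsics and any distortion apply to the point x, -y, -z); pixel columns grow to the right and rows downward; lengths in m; the calibration is good to about 2 mm. A picture is of the moment at which its call begins. calibration takes no time and is no camera call.
- ctrl.close_job(): hands the job in, once; it reports no verdict.
The state is a dict: "clock": time; "joint_pos": joint angles; "qvel": joint speeds; "tau": joint torques, N m; "tool_pos": TCP position; "orientation": TCP orientation; "force": force on the tool from outside, world axes, zero at the start; "moment": the same for the moment, N m; "opening": finger opening in m.
Only numpy, scipy, OpenCV 4.12 (cv2) and the standard library are available. Lean on these libraries where they do the work, as an engineer would, in place of code of your own. Each camera call takes 0.05 s, during which the arm holds its last target. There are 200 camera calls.

## Working session

There is one attempt and no reset: what is moved stays moved. The work goes in short steps, Python scripts to look and compute and a tool call to move; the robot and the scene stay as the last step left them, time stands still between calls to the robot, and variables do not carry over. Pictures are saved under pics/ and viewed, on a budget of 10 in all, crops included, one or two more only if the job needs it, and the job is handed in when it is done.

Besides the shell and the picture viewer there is one more tool, called after ">>>" as a command line: name --pt "numbers of a row" for each row, then --argument value for the rest. servo_tool: Moves the arm, as the interface text tells. Its arguments: {"type":"object","properties":{"rows":{"type":"array","items":{"type":"array","items":{"type":"number"}}},"fingers":{"type":"number"}},"required":["rows"]}

```bash
ls; mkdir -p pics; python3 - <<'E'
from plant import ctrl, viewer
import cv2,numpy as np
print(ctrl.get_obs())
for n in("top","side"):
    p,d=viewer.snapshot(n); c=viewer.calibration(n)
    np.savez(f"{n}0.npz",p=p,d=d); cv2.imwrite(f"pics/{n}0.png",p[:,:,::-1]); print(n,c)
E
```

```text
pics
{'clock': 0.0, 'joint_pos': array([ 9.01879922e+01,  2.05904119e+01,  6.33300575e-01, -2.19282791e-02,
       -7.01343271e+01, -1.65064651e+01]), 'qvel': array([-0.07084863,  0.05899385,  0.06754824, -0.03284834,  0.0729206 ,
       -0.00546877]), 'tau': array([-2.37888671e-03, -5.82723463e+01,  2.93076038e+01,  6.99756458e+00,
        7.07656582e-03, -1.57113959e-04]), 'tool_pos': array([0.18954099, 0.64733078, 0.22562494]), 'orientation': array([ 1.79906472e+02, -6.21816984e-03, -1.63259359e+01]), 'force': array([ 0.61742018, -0.59843113,  0.82885557]), 'moment': array([-0.05616024,  0.01943602,  0.05214389]), 'opening': 0.08787367807693491}
top {'fx': 375.35051088343357, 'fy': 375.35051088343357, 'cx': 263.4601810094618, 'cy': 179.36821368212568, 'k1': -0.0051029200240395, 'origin': array([ 0.24038155, -0.01503322,  1.2194408 ]), 'rotation': array([ 11.3451417 ,   0.65626523, -89.47219554])}
side {'fx': 378.1617085799423, 'fy': 378.1617085799423, 'cx': 254.04506228077463, 'cy': 193.50826257576293, 'k1': -0.03801505031948123, 'origin': array([ 1.12571634, -0.01374885,  0.75745644]), 'rotation': array([42.75937788,  0.44949774, 89.54189423])}
```

View pics/top0.png

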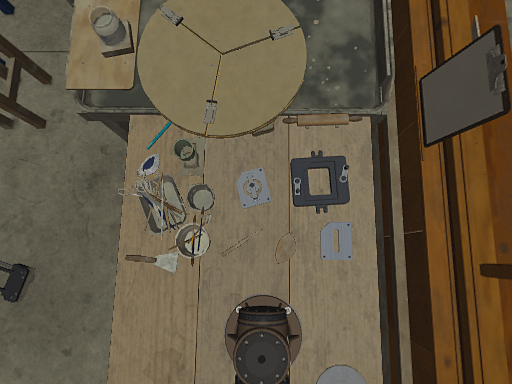

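View pics/side0.png

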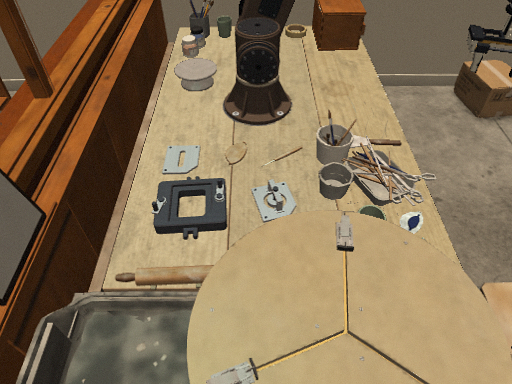

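Top: bridge die near (252,186), with the holder at (320,182), its keepers at (297,188) and (345,175), and the flat die at (337,241). Tumbler at (186,150), rolling pin at (322,120). Next I'll zoom in.

```bash
cat > h.py <<'E'
import numpy as np,cv2
from scipy.spatial.transform import Rotation as Ro
from plant import ctrl, viewer
def cam(n):
    c=viewer.calibration(n); R=Ro.from_euler('xyz',c['rotation'],degrees=True).as_matrix()
    K=np.array([[c['fx'],0,c['cx']],[0,c['fy'],c['cy']],[0,0,1]]); return c,R,K
def ray(n,uv):
    c,R,K=cam(n); uv=np.asarray(uv,float).reshape(-1,1,2)
    s=cv2.undistortPoints(uv,K,np.array([c['k1'],0,0,0,0.])).reshape(-1,2)
    return c['origin'],np.c_[s[:,0],-s[:,1],-np.ones(len(s))]@R.T
def onplane(n,uv,z):
    o,d=ray(n,uv); return o+d*((z-o[2])/d[:,2])[:,None]
def depthpts(n,d):
    v,u=np.mgrid[:384,:512]; o,r=ray(n,np.c_[u.ravel(),v.ravel()])
    return (o+r*d.ravel()[:,None]).reshape(384,512,3)
def proj(n,X):
    c,R,K=cam(n); p=(np.asarray(X,float).reshape(-1,3)-c['origin'])@R
    s=p[:,:2]/-p[:,2:]; s[:,1]*=-1; r2=(s**2).sum(1)[:,None]
    return s*(1+c['k1']*r2)*[c['fx'],c['fy']]+[c['cx'],c['cy']]
E
python3 - <<'E'
from h import *
t=np.load('top0.npz');s=np.load('side0.npz')
for n,q in(('top',t),('side',s)):
    P=depthpts(n,q['d'])
    for uv in ([(240,215),(252,200),(252,186),(320,182),(305,170),(345,230),(186,150)] if n=='top' else [(240,220),(265,205),(275,200),(165,190),(170,230)]):
        print(n,uv,P[uv[1],uv[0]].round(4))
a=cv2.resize(t['p'][135:225,225:360],None,fx=5.9,fy=5.9,interpolation=cv2.INTER_CUBIC)[:300*2]
cv2.imwrite('pics/topz.png',a[:,:,::-1])
b=cv2.resize(s['p'][140:245,145:305],None,fx=5,fy=5,interpolation=cv2.INTER_CUBIC)
cv2.imwrite('pics/sidez.png',b[:,:,::-1])
E
```

```text
top (240, 215) [ 0.3664  0.0767 -0.0027]
top (252, 200) [0.4145 0.0378 0.0083]
top (252, 186) [0.452  0.0363 0.0568]
top (320, 182) [ 4.773e-01 -1.856e-01  4.000e-04]
top (305, 170) [ 0.5118 -0.1341  0.026 ]
top (345, 230) [ 0.3199 -0.2611  0.0087]
top (186, 150) [0.5801 0.2602 0.0148]
side (240, 220) [ 0.5161 -0.0509 -0.0014]
side (265, 205) [0.4731 0.0144 0.0068]
side (275, 200) [0.4613 0.041  0.0129]
side (165, 190) [ 0.4409 -0.249   0.0344]
side (170, 230) [ 0.5575 -0.2226  0.0137]
```

View pics/topz.png

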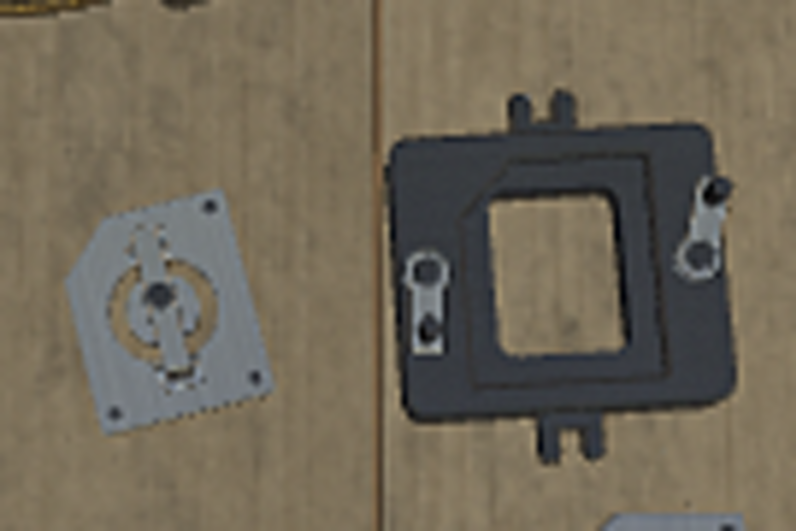

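View pics/sidez.png

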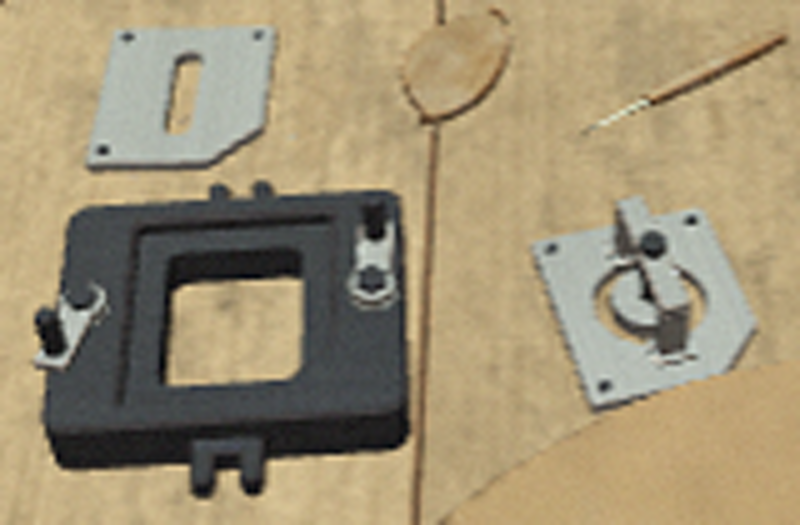

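The top crop shows both the die and the pocket with the cut corner toward the upper left (+x,+y). The die's yaw is about +15° and the holder's about +4°. The left keeper is near 0 and the right one is slightly negative. Now for numbers.

```bash
cat >> h.py <<'E'
def biggest(m):
    k,l,st,_=cv2.connectedComponentsWithStats(m.astype(np.uint8)); return l==1+np.argmax(st[1:,4])
def rect(n,m,z):
    c=max(cv2.findContours(m.astype(np.uint8),cv2.RETR_EXTERNAL,cv2.CHAIN_APPROX_NONE)[0],key=len).reshape(-1,2)
    X=onplane(n,c,z)[:,:2]*1000
    r=cv2.minAreaRect(X.astype(np.float32)); return r,X
E
python3 - <<'E'
from h import *
for n in('top','side'):
    q=np.load(n+'0.npz');p=q['p'].astype(int);P=depthpts(n,q['d']);X,Y,Z=P.transpose(2,0,1)
    gray=(p[:,:,0]-p[:,:,2]<12)
    reg=(X>.33)&(X<.57)&(Y>-.08)&(Y<.14)
    m=biggest(gray&reg&(p.sum(2)>150)); m=cv2.morphologyEx(m.astype(np.uint8),cv2.MORPH_CLOSE,np.ones((3,3)))
    print(n,'die',m.sum(),rect(n,m,.008)[0], 'medz',np.median(Z[m>0]))
    reg=(X>.33)&(X<.62)&(Y>-.32)&(Y<-.05)
    m=reg&gray&(Z>.0285)&(Z<.042); m=biggest(m)
    m=cv2.morphologyEx(m.astype(np.uint8),cv2.MORPH_CLOSE,np.ones((3,3)));m=cv2.morphologyEx(m,cv2.MORPH_OPEN,np.ones((3,3)))
    print('holder',m.sum(),rect(n,m,.034)[0],'medz',np.median(Z[m>0]))
    br=reg&(p.min(2)>110)&gray&(Z>.025)
    k,l,st,ce=cv2.connectedComponentsWithStats(br.astype(np.uint8))
    for i in range(1,k):
        if st[i,4]>12: print(' keeper',st[i],ce[i],onplane(n,ce[i],.042).round(4))
    nut=(np.abs(X-.455)<.03)&(np.abs(Y-.037)<.03)&(Z>.046)
    print('nut',nut.sum(),X[nut].mean(),Y[nut].mean(),Z[nut].max())
    dk=(np.abs(X-.455)<.03)&(np.abs(Y-.037)<.03)&(p.max(2)<75)
    v,u=np.nonzero(dk); print('dark',len(u),u.mean() if len(u) else 0,v.mean() if len(u) else 0, onplane(n,(u.mean(),v.mean()),.052) if len(u) else '')
E
```

```text
top die 980 ((456.9544677734375, 37.894447326660156), (118.94698333740234, 99.25660705566406), 14.782341957092285) medz 0.007557721445942245
holder 1423 ((476.9169006347656, -179.25485229492188), (156.197509765625, 179.0064697265625), 3.8420724868774414) medz 0.033007943850775545
 keeper [342 167   6  10  32] [344.25   172.1875] [[ 0.5018 -0.2581  0.042 ]]
 keeper [294 178   7  12  36] [296.66666667 184.25      ] [[ 0.4614 -0.1054  0.042 ]]
nut 63 0.4539680161318155 0.03698626228744235 0.05684774044598151
dark 15 252.13333333333333 186.2 [[0.45221847 0.0361112  0.052     ]]
side die 1144 ((450.435546875, 38.27423095703125), (137.5933074951172, 98.3077621459961), 15.024121284484863) medz 0.008507529964125182
holder 1575 ((480.552978515625, -177.72218322753906), (158.29562377929688, 178.1633758544922), 3.8176157474517822) medz 0.03389614484806558
 keeper [216 185   8   9  47] [219.59574468 189.82978723] [[ 0.4497 -0.1037  0.042 ]]
 keeper [215 195   9   7  29] [218.89655172 197.68965517] [[ 0.4773 -0.104   0.042 ]]
 keeper [152 197  14  16  56] [158.98214286 204.82142857] [[ 0.4993 -0.2539  0.042 ]]
nut 91 0.4552933354855931 0.04061699281665836 0.056423651456925294
dark 45 273.4222222222222 194.7111111111111 [[0.47823828 0.03496533 0.052     ]]
```

Die at (457,38) mm with yaw 14.8°, holder at (478.5,-178.5) mm with yaw 3.8°. Both views agree on these within about 2 mm, except the side view's die x, which the bridge corrupts. Moving above the die at a raised height.

>>> servo_tool --pt "8 -15 30 0 0 1" --pt "10 -25 25 0 0 1.5" --pt "13 -30 25 0 0 1.5" --pt "14 -32 10 0 0 1.5" --pt "14 -32 0 0 0 1.5" --fingers 60

```text
clock: 0.52
tool_pos: [0.2494, 0.5135, 0.3193]
orientation: [-179.8, -0.0, -9.2]
force: [0.1, 0.9, 1.1]
opening: 0.0619
```

>>> servo_tool --pt "14 -32 0 0 0 1.6" --pt "14 -32 0 0 0 1.6" --pt "14 -32 0 0 0 1.6" --pt "14 -32 0 0 0 1.6" --pt "14 -32 0 0 0 1.6"

```text
clock: 0.93
tool_pos: [0.3188, 0.3519, 0.3163]
orientation: [180.0, 0.0, -1.2]
force: [1.6, -1.0, 0.6]
opening: 0.0602
```

>>> servo_tool --pt "14 -32 0 0 0 1.6" --pt "14 -32 0 0 0 1.6" --pt "14 -32 0 0 0 1.6" --pt "14 -32 0 0 0 1.6" --pt "14 -32 0 0 0 1.6"

```text
clock: 1.35
tool_pos: [0.3887, 0.192, 0.3166]
orientation: [-180.0, -0.0, 6.8]
force: [1.0, 0.1, 0.2]
opening: 0.0599
```

>>> servo_tool --pt "14 -32 0 0 0 1.6" --pt "14 -32 0 0 0 1.6" --pt "14 -32 0 0 0 1.6" --pt "12 -30 0 0 0 1.6" --pt "0 0 0 0 0 0"

```text
clock: 1.77
tool_pos: [0.4434, 0.0637, 0.3162]
orientation: [179.9, 0.1, 13.0]
force: [-0.1, -0.3, 0.1]
opening: 0.0602
```

>>> servo_tool --pt "7 -13 -30 0 0 0.9" --pt "6.5 -13 -30 0 0 0.9" --pt "0 0 -35 0 0 0" --pt "0 0 -35 0 0 0" --pt "0 0 -35 0 0 0"

```text
clock: 2.18
tool_pos: [0.4558, 0.0414, 0.1501]
orientation: [-180.0, -0.0, 14.8]
force: [0.8, 0.6, -0.6]
opening: 0.0603
```

>>> servo_tool --pt "0 0 -35 0 0 0" --pt "0 0 -30 0 0 0" --pt "0 0 0 0 0 0" --pt "0 0 0 0 0 0"

```text
clock: 2.52
tool_pos: [0.4553, 0.0413, 0.0859]
orientation: [179.9, 0.2, 14.9]
force: [0.8, -0.4, 0.7]
opening: 0.0599
```

```bash
python3 - <<'E'
from h import *
o=ctrl.get_obs(); print(o['tool_pos'],o['orientation'],o['joint_pos'])
p,_=viewer.snapshot('side')
b=cv2.resize(p[100:245,145:345],None,fx=4,fy=4,interpolation=cv2.INTER_CUBIC)
cv2.imwrite('pics/s1.png',b[:,:,::-1])
E
```

```text
[0.4552704  0.04131721 0.08588361] [179.92980874   0.21910697  14.89290457] [ 3.00023240e+01  8.64831024e+00 -3.66775401e+01  1.50891865e-02
 -4.49039793e+01  7.48800058e+01]
```

View pics/s1.png

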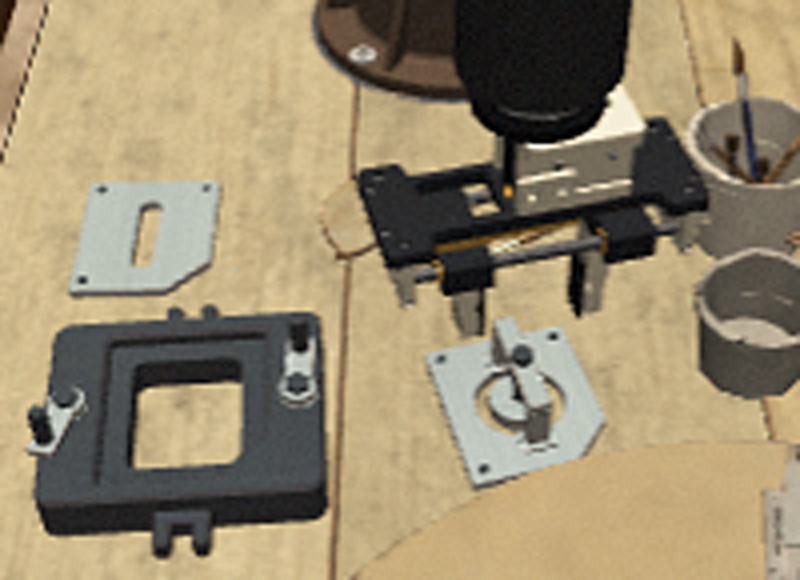

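The fingers straddle the bridge, with clearance to the pot. Descending and gripping.

>>> servo_tool --pt "1.5 -3.5 -20 0 0 0" --pt "0 0 -20 0 0 0" --pt "0 0 -15 0 0 0" --pt "0 0 -6 0 0 0" --pt "0 0 0 0 0 0"

```text
clock: 2.98
tool_pos: [0.4583, 0.0386, 0.0262]
orientation: [-180.0, -0.0, 14.9]
force: [-0.2, 0.4, 0.3]
opening: 0.0601
```

>>> servo_tool --pt "0 0 0 0 0 0" --pt "0 0 0 0 0 0" --pt "0 0 0 0 0 0" --pt "0 0 0 0 0 0" --pt "0 0 0 0 0 0" --fingers 10

```text
clock: 3.4
tool_pos: [0.458, 0.0385, 0.0262]
orientation: [-180.0, -0.1, 14.9]
force: [-0.6, 0.5, 0.7]
opening: 0.0322
```

>>> servo_tool --pt "0 0 0 0 0 0" --pt "0 0 0 0 0 0" --pt "0 0 0 0 0 0" --pt "0 0 0 0 0 0" --pt "0 0 0 0 0 0"

```text
clock: 3.82
tool_pos: [0.4579, 0.0385, 0.0257]
orientation: [-180.0, -0.0, 14.9]
force: [-1.3, 2.0, 3.5]
opening: 0.0159
```

Gripped at 15.9 mm. Lifting, then moving over the holder and turning -11°.

>>> servo_tool --pt "0 0 10 0 0 0" --pt "0 0 20 0 0 0" --pt "0 0 25 0 0 0" --pt "0 0 25 0 0 0" --pt "0 0 20 0 0 0"

```text
clock: 4.23
tool_pos: [0.4569, 0.0379, 0.1263]
orientation: [180.0, 0.1, 14.9]
force: [1.1, 0.3, -5.6]
opening: 0.0157
```

>>> servo_tool --pt "1 -10 0 0 0 -1" --pt "2 -20 0 0 0 -1" --pt "2 -23 0 0 0 -1" --pt "2 -23 0 0 0 -1" --pt "2 -23 0 0 0 -1"

```text
clock: 4.65
tool_pos: [0.4651, -0.0622, 0.1239]
orientation: [-180.0, 0.2, 9.8]
force: [0.9, 0.1, -4.6]
opening: 0.0157
```

>>> servo_tool --pt "2 -23 0 0 0 -1" --pt "2 -23 0 0 0 -1" --pt "2 -23 0 0 0 -1" --pt "2 -23 0 0 0 -1" --pt "2 -18 0 0 0 -1"

```text
clock: 5.07
tool_pos: [0.4749, -0.1725, 0.1235]
orientation: [-180.0, 0.2, 4.7]
force: [0.2, 0.0, -3.8]
opening: 0.0157
```

>>> servo_tool --pt "1 -8 0 0 0 -1" --pt "0 0 0 0 0 0" --pt "0 0 0 0 0 0"

```text
clock: 5.32
tool_pos: [0.4764, -0.179, 0.1241]
orientation: [-180.0, 0.1, 3.8]
force: [-0.9, 0.2, -4.5]
opening: 0.0154
```

```bash
cat > chk.py <<'E'
from h import *
import sys
o=ctrl.get_obs(); print(o['tool_pos'],o['orientation'],o['opening'])
p,d=viewer.snapshot('side'); np.savez(sys.argv[1]+'.npz',p=p,d=d)
b=cv2.resize(p[110:250,110:290],None,fx=4.2,fy=4.2,interpolation=cv2.INTER_CUBIC)
cv2.imwrite(f'pics/{sys.argv[1]}.png',b[:,:,::-1])
E
python3 chk.py s2
```

```text
[ 0.47641854 -0.17901953  0.124119  ] [-1.79963620e+02  1.49973667e-01  3.77994360e+00] 0.015426558538957715
```

View pics/s2.png

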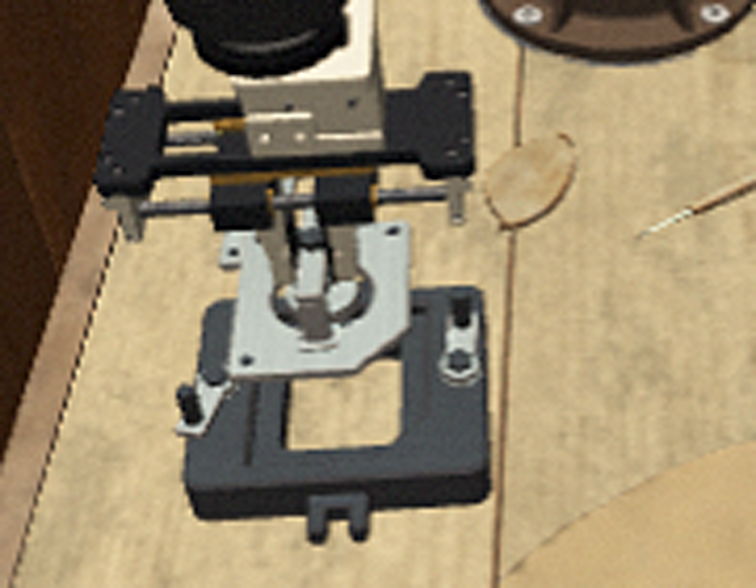

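The die is held level, and its cut corner matches the pocket's (lower right in this view). Lowering to just above the rim for a close check.

>>> servo_tool --pt "1.5 0.5 -12 0 0 0" --pt "0 0 -15 0 0 0" --pt "0 0 -15 0 0 0" --pt "0 0 -12 0 0 0" --pt "0 0 0 0 0 0"

```text
clock: 5.78
tool_pos: [0.4771, -0.1771, 0.0691]
orientation: [-179.9, 0.3, 3.9]
force: [-0.7, -0.5, -5.7]
opening: 0.0155
```

```bash
python3 chk.py s3; python3 - <<'E'
from h import *
import json
t,d=viewer.snapshot('top'); np.savez('t3.npz',p=t,d=d)
o=ctrl.get_obs(); zt=o['tool_pos'][2]-.0257+.008; print('die top z',zt)
q=np.load('s3.npz');p=q['p'].astype(int);X,Y,Z=depthpts('side',q['d']).transpose(2,0,1)
# die bright plate: +x edge and y edges in side view
m=(p.min(2)>105)&(abs(p[:,:,0]-p[:,:,2])<25)&(X>.4)&(X<.56)&(Y>-.245)&(Y<-.115)&(abs(Z-zt)<.012)
m=biggest(m); r,C=rect('side',m,zt); print(m.sum(),r)
v,u=np.nonzero(m)
c3,s3=np.cos(np.radians(3.8)),np.sin(np.radians(3.8))
L=lambda W:(W-[478.5,-178.5])@np.array([[c3,-s3],[s3,c3]])
l=L(C)
f=l[(abs(l[:,1]+12)<30)&(l[:,0]>40)]; print('front x',np.median(f[:,0]),'yaw',np.polyfit(f[:,1],f[:,0],1)[0]*-57.3)
for sgn in(1,-1):
    e=l[(abs(l[:,0])<25)&(l[:,1]*sgn>40)]; print('edge y',sgn,np.median(e[:,1]) if len(e) else None, np.polyfit(e[:,0],e[:,1],1)[0]*57.3 if len(e)>4 else '')
E
```

```text
[ 0.47709516 -0.17711642  0.06910193] [-179.94586659    0.25678364    3.92744936] 0.0154609447296049
die top z 0.05374719469130567
748 ((478.8524169921875, -175.284423828125), (119.5306625366211, 99.37149047851562), 3.874596357345581)
front x 58.99886877413992 yaw -0.1577407365994435
edge y 1 52.76417636266978 -3.418317522514317
edge y -1 -45.09254327996423 -0.021278502710394966
```

View pics/s3.png

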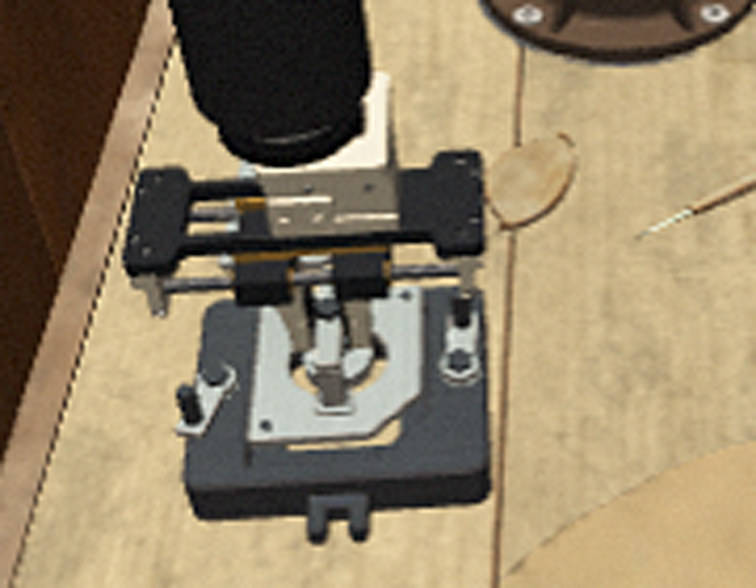

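Relative to the pocket, both views put the die about 1.2 mm short in x and about 2 mm too far to +y; yaw agrees. Correcting that and lowering slowly.

>>> servo_tool --pt "1.2 -2 -3 0 0 0" --pt "0 0 -3 0 0 0" --pt "0 0 -2 0 0 0" --pt "0 0 0 0 0 0" --pt "0 0 0 0 0 0"

```text
clock: 6.3
tool_pos: [0.4803, -0.1803, 0.0637]
orientation: [180.0, -0.0, 3.9]
force: [0.6, 0.1, -4.1]
opening: 0.0156
```

>>> servo_tool --pt "0 0 -1.5 0 0 0" --pt "0 0 -1.5 0 0 0" --pt "0 0 -1 0 0 0" --pt "0 0 0 0 0 0"

```text
clock: 6.63
tool_pos: [0.4801, -0.1802, 0.0593]
orientation: [-180.0, 0.0, 3.9]
force: [-0.5, 0.3, -5.1]
opening: 0.0156
```

>>> servo_tool --pt "-1.5 1 0 0 0 0" --pt "0 0 0 0 0 0" --pt "0 0 -1 0 0 0" --pt "0 0 -1 0 0 0" --pt "0 0 0 0 0 0"

```text
clock: 7.05
tool_pos: [0.4787, -0.1792, 0.0574]
orientation: [-180.0, 0.0, 3.9]
force: [-0.2, -0.8, -4.5]
opening: 0.0156
```

>>> servo_tool --pt "0 0 -1 0 0 0" --pt "0 0 -1 0 0 0" --pt "0 0 0 0 0 0"

```text
clock: 7.3
tool_pos: [0.4787, -0.1792, 0.0553]
orientation: [-180.0, 0.0, 3.9]
force: [-0.9, 0.2, -5.1]
opening: 0.0155
```

Already 4 mm below the rim with no contact force. Continuing down.

>>> servo_tool --pt "0 0 -1 0 0 0" --pt "0 0 -1 0 0 0" --pt "0 0 -1 0 0 0" --pt "0 0 0 0 0 0"

```text
clock: 7.63
tool_pos: [0.4787, -0.1792, 0.0523]
orientation: [-180.0, 0.0, 3.9]
force: [0.1, 0.7, -5.0]
opening: 0.0158
```

>>> servo_tool --pt "0 0 -1 0 0 0" --pt "0 0 -1 0 0 0" --pt "0 0 0 0 0 0"

```text
clock: 7.88
tool_pos: [0.4787, -0.1792, 0.0503]
orientation: [-180.0, 0.0, 3.9]
force: [0.4, -0.8, -4.6]
opening: 0.0158
```

>>> servo_tool --pt "0 0 -0.7 0 0 0" --pt "0 0 0 0 0 0"

```text
clock: 8.05
tool_pos: [0.4789, -0.1792, 0.0498]
orientation: [180.0, -0.0, 3.9]
force: [-0.1, -0.1, -5.5]
opening: 0.0156
```

>>> servo_tool --pt "0 0 -0.7 0 0 0" --pt "0 0 0 0 0 0"

```text
clock: 8.22
tool_pos: [0.4789, -0.1792, 0.0497]
orientation: [180.0, -0.0, 3.9]
force: [-3.2, 1.7, 2.9]
opening: 0.0158
```

Contact comes exactly at the expected floor height (tool z 0.0497, with the force changing sign). Releasing and rising.

>>> servo_tool --pt "0 0 -0.3 0 0 0" --pt "0 0 0 0 0 0" --pt "0 0 0 0 0 0" --pt "0 0 0 0 0 0" --pt "0 0 0 0 0 0" --fingers 36

```text
clock: 8.63
tool_pos: [0.4791, -0.1793, 0.0489]
orientation: [180.0, -0.0, 3.9]
force: [-0.6, -0.2, 0.4]
opening: 0.0352
```

>>> servo_tool --pt "0 0 0 0 0 0" --pt "0 0 10 0 0 0" --pt "0 0 20 0 0 0" --pt "0 0 30 0 0 0" --pt "0 0 30 0 0 0"

```text
clock: 9.05
tool_pos: [0.4782, -0.1793, 0.1401]
orientation: [180.0, 0.1, 3.9]
force: [1.5, 0.0, 0.5]
opening: 0.036
```

>>> servo_tool --pt "-20 40 30 0 0 0" --pt "-20 36 30 0 0 0" --pt "-20 36 0 0 0 0" --pt "-20 36 0 0 0 0" --pt "0 0 0 0 0 0"

```text
clock: 9.47
tool_pos: [0.4047, -0.0425, 0.1881]
orientation: [-179.9, -0.2, 4.2]
force: [0.2, -0.3, -0.5]
opening: 0.0363
```

```bash
python3 chk.py s4; python3 - <<'E'
from h import *
p,d=viewer.snapshot('top'); np.savez('t4.npz',p=p,d=d)
for n in('top','side'):
    q=np.load({'top':'t4','side':'s4'}[n]+'.npz');p=q['p'].astype(int);X,Y,Z=depthpts(n,q['d']).transpose(2,0,1)
    m=(p.min(2)>105)&(abs(p[:,:,0]-p[:,:,2])<25)&(X>.4)&(X<.56)&(Y>-.245)&(Y<-.115)
    m=biggest(m); print(n,'die',m.sum(),rect(n,m,.032)[0],np.median(Z[m]))
    reg=(X>.33)&(X<.62)&(Y>-.32)&(Y<-.05)
    k=reg&(Z>.055)&(Z<.08)&(p.max(2)<110)
    c,l,st,ce=cv2.connectedComponentsWithStats(k.astype(np.uint8))
    for i in range(1,c):
        if st[i,4]>3: print(' pin?',st[i],ce[i].round(1),onplane(n,ce[i],.066).round(4))
E
```

```text
[ 0.40466882 -0.04249551  0.18805103] [-1.79877184e+02 -1.56542610e-01  4.17232134e+00] 0.0363436266827958
top die 514 ((479.29541015625, -196.14332580566406), (118.58921813964844, 68.42877960205078), 3.9774558544158936) 0.0319846957804889
 pin? [345 165   4   4  12] [346.7 166.2] [[ 0.5156 -0.2613  0.066 ]]
 pin? [318 166   1   4   4] [318.  167.5] [[ 0.511  -0.1711  0.066 ]]
 pin? [319 175   5   5  19] [321.3 177.3] [[ 0.4797 -0.1807  0.066 ]]
 pin? [320 186   2   6   7] [320.1 188.9] [[ 0.4428 -0.1765  0.066 ]]
side die 1071 ((467.7669982910156, -180.20053100585938), (140.58413696289062, 98.79295349121094), 3.81373929977417) 0.03257749141006505
 pin? [218 179   5   6  25] [219.6 181.6] [[ 0.4431 -0.1022  0.066 ]]
 pin? [186 180   7  12  35] [189.5 187.9] [[ 0.4644 -0.1775  0.066 ]]
 pin? [152 202   6   7  28] [154.2 204.5] [[ 0.5192 -0.2577  0.066 ]]
 pin? [185 203   7   5  25] [188.2 204.8] [[ 0.5211 -0.1744  0.066 ]]
```

View pics/s4.png

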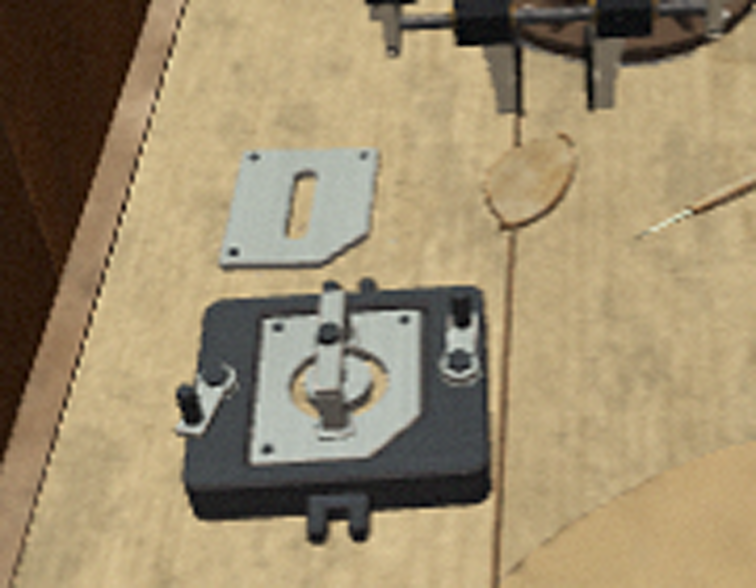

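The die is flat in the pocket and square to it (top-view yaw 3.98°). Pins in tool coordinates: left about (441,-106), right about (516.5,-260.5). I'll straddle the left pin loosely and swing it along its arc while turning the tool.

>>> servo_tool --pt "9 -16 0 0 0 0" --pt "9 -16 0 0 0 0" --pt "9 -16 0 0 0 0" --pt "9 -15 0 0 0 0" --pt "0 0 -20 0 0 0" --fingers 32

```text
clock: 9.98
tool_pos: [0.447, -0.1129, 0.1693]
orientation: [179.9, -0.3, 3.8]
force: [1.2, 0.7, 0.0]
opening: 0.0319
```

>>> servo_tool --pt "0 0 -30 0 0 0" --pt "0 0 -30 0 0 0" --pt "0 0 0 0 0 0" --pt "0 0 0 0 0 0"

```text
clock: 10.32
tool_pos: [0.4422, -0.1112, 0.1059]
orientation: [179.9, 0.2, 3.8]
force: [0.2, 0.7, 0.9]
opening: 0.0317
```

```bash
python3 - <<'E'
import numpy as np
C=np.array([478.8,-179.2]);th=np.radians(3.85)
R=np.array([[np.cos(th),-np.sin(th)],[np.sin(th),np.cos(th)]])
for s,n in((1,'left'),(-1,'right')):
    for a in range(-18,103,9):
        t=np.radians(a); print(n,a,(C+s*R@np.array([-34*np.cos(t),74-34*np.sin(t)])).round(1))
E
```

```text
left -18 [440.9 -97.1]
left -9 [ 440.  -102.3]
left 0 [ 439.9 -107.6]
left 9 [ 440.7 -112.9]
left 18 [ 442.3 -118. ]
left 27 [ 444.6 -122.8]
left 36 [ 447.7 -127.2]
left 45 [ 451.5 -131. ]
left 54 [ 455.7 -134.2]
left 63 [ 460.5 -136.6]
left 72 [ 465.5 -138.3]
left 81 [ 470.8 -139.2]
left 90 [ 476.1 -139.3]
left 99 [ 481.4 -138.5]
right -18 [ 516.7 -261.3]
right -9 [ 517.6 -256.1]
right 0 [ 517.7 -250.8]
right 9 [ 516.9 -245.5]
right 18 [ 515.3 -240.4]
right 27 [ 513.  -235.6]
right 36 [ 509.9 -231.2]
right 45 [ 506.1 -227.4]
right 54 [ 501.9 -224.2]
right 63 [ 497.1 -221.8]
right 72 [ 492.1 -220.1]
right 81 [ 486.8 -219.2]
right 90 [ 481.5 -219.1]
right 99 [ 476.2 -219.9]
```

>>> servo_tool --pt "-1.5 5.5 0 0 0 0" --pt "0 0 -15 0 0 0" --pt "0 0 -15 0 0 0" --pt "0 0 0 0 0 0" --pt "0 0 0 0 0 0"

```text
clock: 10.73
tool_pos: [0.4422, -0.1042, 0.0779]
orientation: [180.0, -0.1, 3.9]
force: [0.5, -0.4, 0.1]
opening: 0.0318
```

```bash
python3 chk.py s5
```

```text
[ 0.4422311  -0.10417492  0.07792128] [ 1.79988216e+02 -6.16518863e-02  3.90794871e+00] 0.031754359688718176
```

View pics/s5.png

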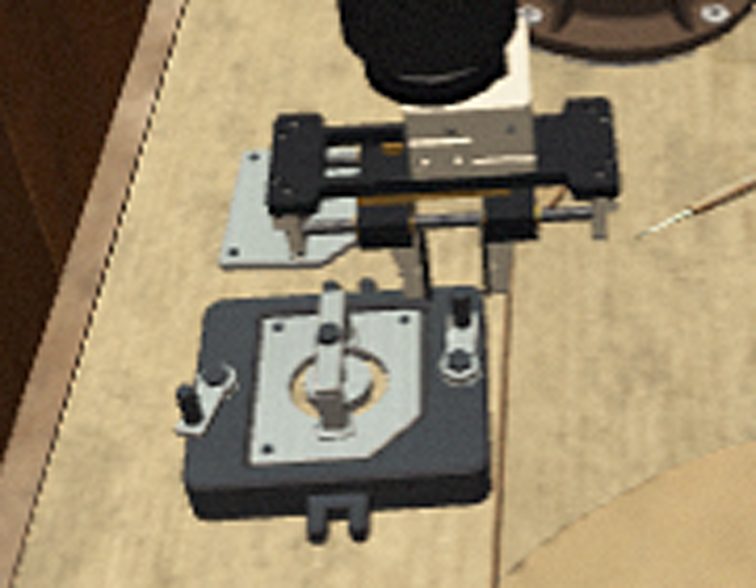

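The pin is centred between the fingers. Descending around it and closing to 15 mm (loose).

>>> servo_tool --pt "-1 0 -12 0 0 0" --pt "0 -1 -12 0 0 0" --pt "0 0 -5.5 0 0 0" --pt "0 0 0 0 0 0" --pt "0 0 0 0 0 0"

```text
clock: 11.2
tool_pos: [0.4411, -0.1053, 0.0479]
orientation: [180.0, -0.0, 3.9]
force: [-0.1, -0.1, 0.4]
opening: 0.032
```

>>> servo_tool --pt "0 0 0 0 0 0" --pt "0 0 0 0 0 0" --pt "0 0 0 0 0 0" --pt "0 0 0 0 0 0" --fingers 15

```text
clock: 11.53
tool_pos: [0.4407, -0.1053, 0.0475]
orientation: [-180.0, -0.0, 3.9]
force: [0.1, 0.5, 0.5]
opening: 0.0159
```

>>> servo_tool --pt "-0.8 -2.3 0 0 0 3" --pt "0.8 -5.3 0 0 0 6" --pt "1.6 -5.1 0 0 0 6" --pt "2.3 -4.8 0 0 0 6" --pt "3.1 -4.4 0 0 0 6"

```text
clock: 11.95
tool_pos: [0.4472, -0.1274, 0.0472]
orientation: [-180.0, 0.0, 31.2]
force: [-0.9, 1.3, 1.6]
opening: 0.015
```

>>> servo_tool --pt "3.8 -3.8 0 0 0 6" --pt "4.2 -3.2 0 0 0 6" --pt "4.8 -2.4 0 0 0 6" --pt "5 -1.7 0 0 0 6" --pt "0 0 0 0 0 0"

```text
clock: 12.37
tool_pos: [0.4657, -0.1386, 0.0471]
orientation: [-180.0, 0.0, 55.1]
force: [0.0, -0.6, 0.9]
opening: 0.0151
```

>>> servo_tool --pt "5.2 -0.9 0 0 0 5" --pt "5 0 0 0 0 5" --pt "0 0 0 0 0 0"

```text
clock: 12.62
tool_pos: [0.4757, -0.1392, 0.0471]
orientation: [-180.0, 0.0, 64.9]
force: [-0.4, -1.0, -0.3]
opening: 0.0145
```

>>> servo_tool --pt "1.5 0 0 0 0 0" --pt "0 0 0 0 0 0"

```text
clock: 12.78
tool_pos: [0.4762, -0.1392, 0.047]
orientation: [-179.9, 0.0, 64.6]
force: [-2.6, 1.4, 1.3]
opening: 0.015
```

>>> servo_tool --pt "1.2 0 0 0 0 0" --pt "0 0 0 0 0 0"

```text
clock: 12.95
tool_pos: [0.4763, -0.1393, 0.0468]
orientation: [-179.8, 0.1, 64.7]
force: [-5.3, 1.1, 3.6]
opening: 0.0154
```

The left keeper is against its stop (force rising, pin at the predicted 90° point). Now the right one.

>>> servo_tool --pt "-2 0 0 0 0 0" --pt "0 0 0 0 0 0" --pt "0 0 0 0 0 0" --pt "0 0 15 0 0 0" --pt "0 0 25 0 0 0" --fingers 26

```text
clock: 13.37
tool_pos: [0.4749, -0.1392, 0.0856]
orientation: [-179.8, 0.1, 64.8]
force: [0.5, 0.5, -0.4]
opening: 0.0257
```

>>> servo_tool --pt "0 0 30 0 0 -5" --pt "4 -12 10 0 0 -7" --pt "4 -12 0 0 0 -7" --pt "4 -12 0 0 0 -7" --pt "4 -12 0 0 0 -7" --fingers 32

```text
clock: 13.78
tool_pos: [0.4932, -0.1877, 0.1279]
orientation: [179.9, -0.1, 31.5]
force: [-1.1, -0.5, 0.6]
opening: 0.0322
```

>>> servo_tool --pt "4 -12 0 0 0 -7" --pt "4 -12 0 0 0 -7" --pt "4 -12 0 0 0 -7" --pt "4 -12 0 0 0 -7" --pt "4 -12 0 0 0 -7"

```text
clock: 14.2
tool_pos: [0.5129, -0.2479, 0.1273]
orientation: [180.0, -0.1, -3.5]
force: [0.2, -0.3, 0.1]
opening: 0.0322
```

>>> servo_tool --pt "4 -13 0 0 0 -7" --pt "0 0 0 0 0 0" --pt "0 0 0 0 0 0"

```text
clock: 14.45
tool_pos: [0.5164, -0.2607, 0.1269]
orientation: [-180.0, -0.0, -10.1]
force: [-0.4, 0.2, -0.2]
opening: 0.0319
```

>>> servo_tool --pt "0 0 -20 0 0 0" --pt "0 0 -20 0 0 0" --pt "0 0 -8 0 0 0" --pt "0 0 0 0 0 0" --pt "0 0 0 0 0 0"

```text
clock: 14.87
tool_pos: [0.5163, -0.26, 0.0793]
orientation: [180.0, 0.0, -10.0]
force: [-0.1, 0.5, -0.6]
opening: 0.0322
```

>>> servo_tool --pt "0 0 -7 0 0 0" --pt "0 0 -5 0 0 0" --pt "0 0 -5 0 0 0" --pt "0 0 0 0 0 0"

```text
clock: 15.2
tool_pos: [0.5157, -0.26, 0.0613]
orientation: [-180.0, 0.1, -10.1]
force: [-0.2, -0.0, -0.0]
opening: 0.032
```

>>> servo_tool --pt "0 0 -7 0 0 0" --pt "0 0 -6.5 0 0 0" --pt "0 0 0 0 0 0" --pt "0 0 0 0 0 0"

```text
clock: 15.53
tool_pos: [0.5158, -0.2602, 0.048]
orientation: [180.0, 0.1, -10.1]
force: [0.2, -0.2, -0.2]
opening: 0.0317
```

>>> servo_tool --pt "0 0 0 0 0 0" --pt "0 0 0 0 0 0" --pt "0 0 0 0 0 0" --pt "0 0 0 0 0 0" --fingers 15

```text
clock: 15.87
tool_pos: [0.5164, -0.2602, 0.0489]
orientation: [-180.0, -0.0, -10.1]
force: [-1.2, 0.5, 0.2]
opening: 0.0161
```

>>> servo_tool --pt "0.9 3.9 0 0 0 5" --pt "0.5 5.3 0 0 0 6" --pt "-0.5 5.3 0 0 0 6" --pt "-1.6 5.1 0 0 0 6" --pt "-2.3 4.8 0 0 0 6"

```text
clock: 16.28
tool_pos: [0.5143, -0.2359, 0.0491]
orientation: [179.9, -0.1, 19.2]
force: [1.4, -1.7, 0.3]
opening: 0.015
```

>>> servo_tool --pt "-3.1 4.4 0 0 0 6.5" --pt "-3.8 3.8 0 0 0 6.5" --pt "-4.2 3.2 0 0 0 6.5" --pt "-4.8 2.4 0 0 0 6.5" --pt "-5 1.7 0 0 0 6.5"

```text
clock: 16.7
tool_pos: [0.4934, -0.2202, 0.0492]
orientation: [179.9, -0.1, 51.7]
force: [1.9, -0.2, 0.3]
opening: 0.0149
```

>>> servo_tool --pt "-5.3 0.9 0 0 0 6.5" --pt "-5 0 0 0 0 5" --pt "0 0 0 0 0 0"

```text
clock: 16.95
tool_pos: [0.4819, -0.2193, 0.0491]
orientation: [179.9, -0.0, 63.1]
force: [0.0, 0.5, -0.3]
opening: 0.0147
```

>>> servo_tool --pt "-1.2 0 0 0 0 0" --pt "0 0 0 0 0 0"

```text
clock: 17.12
tool_pos: [0.4812, -0.2195, 0.0489]
orientation: [180.0, -0.0, 62.7]
force: [0.3, -0.1, 1.1]
opening: 0.015
```

>>> servo_tool --pt "-1.3 0 0 0 0 0" --pt "0 0 0 0 0 0"

```text
clock: 17.28
tool_pos: [0.4798, -0.2195, 0.0487]
orientation: [180.0, -0.0, 62.8]
force: [1.6, -0.4, 0.6]
opening: 0.0152
```

>>> servo_tool --pt "-1.2 0 0 0 0 0" --pt "0 0 0 0 0 0"

```text
clock: 17.45
tool_pos: [0.4783, -0.2195, 0.0486]
orientation: [180.0, 0.0, 62.8]
force: [1.9, -1.5, -0.2]
opening: 0.015
```

>>> servo_tool --pt "-1.2 0 0 0 0 0" --pt "0 0 0 0 0 0"

```text
clock: 17.62
tool_pos: [0.4775, -0.2194, 0.0487]
orientation: [180.0, -0.0, 62.9]
force: [3.0, -0.6, 0.2]
opening: 0.0149
```

>>> servo_tool --pt "-1 0 0 0 0 0" --pt "0 0 0 0 0 0"

```text
clock: 17.78
tool_pos: [0.4774, -0.2195, 0.0488]
orientation: [179.9, -0.0, 62.9]
force: [5.2, -1.1, -3.2]
opening: 0.015
```

At the stop (position stalled, force rising). Backing off, rising clear and checking.

>>> servo_tool --pt "2 0 0 0 0 0" --pt "0 0 0 0 0 0" --pt "0 0 0 0 0 0" --pt "0 0 15 0 0 0" --pt "0 0 25 0 0 0" --fingers 26

```text
clock: 18.2
tool_pos: [0.4754, -0.2191, 0.0865]
orientation: [-179.6, 0.1, 62.8]
force: [0.3, -0.7, 0.3]
opening: 0.026
```

>>> servo_tool --pt "0 0 35 0 0 0" --pt "0 0 35 0 0 0" --pt "-10 35 20 0 0 0" --pt "-15 38 0 0 0 0" --pt "-15 38 0 0 0 0"

```text
clock: 18.62
tool_pos: [0.4377, -0.1078, 0.1796]
orientation: [179.9, -0.1, 62.7]
force: [-0.0, 2.2, -0.7]
opening: 0.026
```

>>> servo_tool --pt "-15 38 0 0 0 0" --pt "-10 38 0 0 0 0" --pt "0 30 0 0 0 0" --pt "0 0 0 0 0 0" --pt "0 0 0 0 0 0"

```text
clock: 19.03
tool_pos: [0.4126, -0.0012, 0.1787]
orientation: [-180.0, -0.0, 63.1]
force: [0.3, 0.1, -0.3]
opening: 0.0258
```

```bash
python3 - <<'E'
from h import *
o=ctrl.get_obs(); print(o['clock'],o['tool_pos'],o['force'])
im=[]
for n,(a,b,c,d) in(('top',(140,222,275,375)),('side',(155,245,140,240))):
    p,q=viewer.snapshot(n); np.savez(n+'9.npz',p=p,d=q)
    im.append(cv2.resize(p[a:b,c:d],(390,340),interpolation=cv2.INTER_CUBIC))
    X,Y,Z=depthpts(n,q).transpose(2,0,1)
    m=(p.min(2)>105)&(abs(p[:,:,0].astype(int)-p[:,:,2])<25)&(X>.42)&(X<.535)&(Y>-.225)&(Y<-.13)&(Z<.037)&(Z>.025)
    A=np.c_[X[m],Y[m],np.ones(m.sum())]; print(n,'plate z',np.median(Z[m]),np.linalg.lstsq(A,Z[m],rcond=None)[0])
    k=(X>.33)&(X<.62)&(Y>-.32)&(Y<-.05)&(Z>.052)&(Z<.08)&(p.max(2)<110)
    c_,l,st,ce=cv2.connectedComponentsWithStats(k.astype(np.uint8))
    for i in range(1,c_):
        if st[i,4]>3: print(' pin?',st[i,4],onplane(n,ce[i],.066).round(4))
cv2.imwrite('pics/end.png',np.hstack(im)[:,:,::-1])
E
```

```text
19.0333 [ 0.41260842 -0.00119917  0.17874686] [ 0.31611861  0.07492586 -0.26218054]
top plate z 0.0314403199815545 [0.00016096 0.0047696  0.03221064]
 pin? 23 [[ 0.4808 -0.1802  0.066 ]]
 pin? 13 [[ 0.4743 -0.1399  0.066 ]]
 pin? 14 [[ 0.4792 -0.219   0.066 ]]
 pin? 9 [[ 0.4413 -0.1781  0.066 ]]
side plate z 0.032359750354256145 [-0.00298645  0.00196637  0.03429226]
 pin? 35 [[ 0.4639 -0.1772  0.066 ]]
 pin? 29 [[ 0.4809 -0.1365  0.066 ]]
 pin? 30 [[ 0.4857 -0.2152  0.066 ]]
 pin? 30 [[ 0.5222 -0.1741  0.066 ]]
```

View pics/end.png

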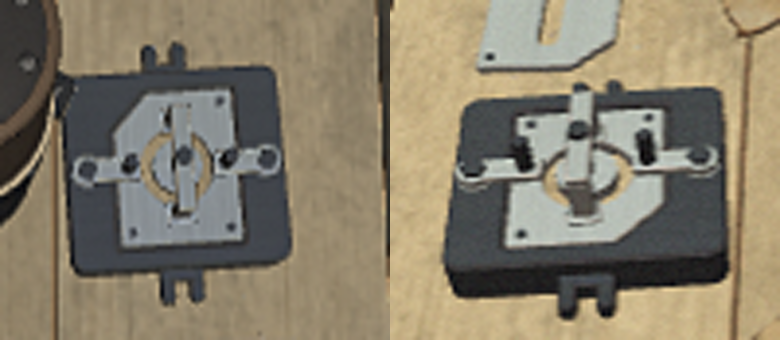

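Both keepers lie straight in across the die. The line between the pins is within about 0.5° of the holder's y axis, and the plate is level at z ≈ 32 mm. Handing in.

```bash
python3 -c "
from plant import ctrl
print(ctrl.close_job())"
```

```text
the job is handed in; nothing more can be done
None
```

The die holder is loaded and the job is handed in, at about 19 s of the 58 s allowed. The interface gives no verdict.

**What I did:** I gripped the bridge die by its bridge and lifted it. I turned it 11° to match the pocket and lowered it with no contact force until it met the floor at the expected height. I then swung each keeper by its pin until the tool stalled at the stop with the force rising to about 5 N, and moved the arm clear.

**Last checks:**
- **Die:** depth puts the plate's top at 31.4 mm (top view) and 32.4 mm (side view), against 32 mm expected. Its tilt is below about 0.005 rad. The yaw checked after release was within about 0.2° of the holder's.
- **Keepers:** in the final picture both lie straight in across the die. The line between the pins is within about 0.5° of the holder's y axis.
- **Bystanders:** I did not re-measure any of them. The flat die looks undisturbed in the last picture. The tumbler and rolling pin were outside it, but the arm did not go near them.

**Disagreement:** the two cameras differ by several mm on the raised pins' positions, because the side view sees the sides of the pins. For those I relied on the top view and on contact at the stops.

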